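Draw the pen tray forward and put the stamp away beneath it

TASK

Put the rubber stamp away in the stationery case: hook the far lip of the sliding pen tray and draw the tray towards the front of the case until you feel it press against the clip-in divider, firmly but gently, because a hard pull would pop the divider out of its slots. Then stand the stamp upright on the floor of the case, in the well that this opens behind the tray, setting it down without dropping it. Leave the tray up against the divider, and do not disturb the mug, the tape roll or the stapler.

Things in the scene. Friction and masses are not known exactly. Their poses are not given: they have to be found in the camera images.
- case: Open grey plastic stationery case, fixed, 338 (x) x 238 (y) x 104 mm tall, walls 4, floor 6 mm; inside 330 x 230. Origin: centre of its underside. x points from its front (robot side) to its rear, z up. Rear wall's inner face at x = +165 mm. Side ledges, 8 mm wide with tops 76 mm up, carry the sliding tray; between them it is free down to the floor.
- divider (a joint): Thin white upright panel clipped across the front part of the case, 228 mm wide, top at the rim; the tray stops against it. It may be clipped in anywhere from 67 to 116 mm ahead of the tray's front face: its place is not measured, feel for it. The value is how far it is pushed forward from rest (m, 0 at rest). It is springy, 6 N per mm, and pops out of its clips above 16 N.
- tray: Sliding pen tray: loose open grey plastic tub on the case's ledges, 140 (x) x 226 (y) x 30 mm tall, walls 3 mm, pens and clips in it, 0.25 to 0.5 kg, 2 mm play at each side; slides with 1 to 4 N of friction. Origin: centre of the tub's underside, x to the case's rear, z up. Over 25 N on it is too rough.
- tray_lip (a point): Middle of the outer edge of the tray's far lip, at the lip's top, 106 mm above the table; axes as the tray's. The lip is a flange 4 mm thick, 226 mm wide, jutting 10 mm rearwards from the top of the far wall. At the start 38 to 46 mm lie free between it and the case's rear wall: room for closed fingertips, about 20 mm deep.
- tray_front (a point): Middle of the tray's plain front face (the one that meets the divider), half-way up; 150 mm in front of the lip's edge. Axes as the tray's.
- stamp_mid (a point): Middle of the rubber stamp, on its axis, 34 mm above its underside. Wooden mount 52 (x) x 70 (y) x 18 mm tall, rubber face below; neck 18 mm across up to 32 mm; round upright handle 26 mm across from 32 to 68 mm (top). z up the handle. About 0.12 kg. Stands on the table; too wide for the gap behind the tray until the tray is drawn forward.
- mug: White mug, 80 mm across, 92 mm tall, standing on the table. Origin: centre of its underside. Leave it alone.
- tape_roll: Roll of tape lying flat, 96 mm across, 46 mm tall. Origin: centre of its underside. Leave it alone.
- stapler: Black desk stapler, 34 x 135 x 48 mm tall, on the table at the left of the case. Origin: centre of its underside. Leave it alone.
There are look-alikes about, which are no part of the job. Leave any blue, green or red look-alike of the part that bears stamp_mid alone.

How it is judged:
By the outcome, as a careful person would: the job done as asked, in the order asked, and still so for the second after the job is handed in, with the robot touching nothing.
It also fails if it takes over 72 s, if anything falls off the work surface, if the arm or the gripper's body presses on something with over 40 N, if the wrist force passes 120 N, or if a joint passes its speed limit or range.

ROBOT

A 7-joint arm with a two-finger parallel gripper is mounted at the origin on the work surface. World frame = base frame: x ahead of the robot, y to its left, z up, the work surface at z = 0. Lengths are in mm, angles in rad, forces in N, time in s.
With the tool pointing down it reaches from about 400 to 875 mm from the base axis. Payload 19.3 kg.
Tool frame: the origin (TCP) lies at the very end of the fingers, on their centre line; the grasp point (between the pads) lies 19 mm behind it (grip_point_offset is the z of the grasp point in the tool frame, in mm); z points along the fingers, x is the direction in which the jaws open and shut, and the axes are right-handed (so a half turn about z gives the same grasp; the last joint's range is limited). The gripper opens to 85 mm and grips with 20 to 120 N. Pads are 22 mm wide; open, the fingers measure 114 mm over their backs; the gripper's body (76 mm by 85 mm) begins 54 mm behind the grasp point. The pads swing forward as they close: fully open they stand 13 mm farther back than shut.
Start: joints at [-0.07, 0.521, -0.036, 1.599, 0.021, 1.021, -0.113], TCP at [624.992, -0.025, 231.291] pointing down, gripper open.
Joint ranges: [-2.91, 2.91], [-0.3, 2.13], [-1.5, 1.42], [0.17, 2.43], [-1.26, 4.41], [0.16, 1.93], [-2.52, 2.52]. Speed limits (rad/s): [1.89, 1.89, 2.39, 2.39, 3.01, 3.01, 3.01].

INTERFACE

Orientations are given as a 3x3 rotation matrix whose columns are the frame's x, y, z axes.
In Python, from workcell import movep, movel, goto_joints, open_gripper, clamp, wait, inverse_kinematics, read_state, camera, PlanningError, finish_job, grip_point_offset gives the robot as it stands. Calls block until the motion is done:
- movep(position, orientation): joint-space move of the TCP to a pose.
- movel(position, frame=None, max_speed=150, guard=None): straight line of the TCP; frame=None keeps the orientation; max_speed is the mean speed in mm/s. With guard (N) it stops when the force on the tool has changed by that much, and returns True; else False.
- goto_joints(angles): joint-space move.
- open_gripper() and clamp(): open the fingers fully, or close them until they stop; the grip force is fixed at half the most.
- wait(seconds).
- inverse_kinematics(position, orientation): joint angles nearest the present ones, or None.
- read_state(): the state.
- camera(name): name is "scene" or "side" or "wrist"; returns a dict with "image" (480x640x3 uint8, blue, green, red), "range_z" (480x640 float32, mm along the optical axis (not along the pixel's ray), 0 where there is no reading), "fx", "fy", "cx", "cy" (pixels), "dist_coeffs" ([k1, k2, p1, p2, k3] as OpenCV has them; the pictures are not rectified), "cam_to_world" (4x4, takes a point from camera to world coordinates). Camera axes: x right, y up, looking along -z (the intrinsics and any distortion apply to the point x, -y, -z); pixel columns grow to the right and rows downward; lengths in mm; the calibration is good to about 2 mm. A picture is of the moment at which its call begins.
A pose or a line that the arm cannot do raises PlanningError and nothing moves.
- finish_job(): hands the job in, once; it reports no verdict.
The state is a dict: "time": time; "qpos": joint angles; "qvel": joint speeds; "joint_efforts": joint torques, N m; "eef_pos": TCP position; "tool_rot": TCP orientation; "ft_force": force on the tool from outside, world axes, zero at the start; "torque": the same for the moment, N m; "finger_gap": finger opening in mm.
Only numpy, scipy, OpenCV 4.12 (cv2) and the standard library are available. Lean on these libraries where they do the work, as an engineer would, in place of code of your own. Each camera call takes 0.05 s, during which the arm holds its last target. There are 200 camera calls.

## Working session

There is one attempt and no reset: what is moved stays moved. The work goes in short steps, each a Python script; the robot and the scene stay as the last script left them, time stands still between calls to the robot, and variables do not carry over. Pictures are saved under pics/ and viewed, about 8 in all and at most 12, crops included, and the job is handed in when it is done.

```bash
mkdir -p pics; ls
cat > h.py <<'E'
import numpy as np, cv2
from workcell import *
def cloud(c):
    """world xyz for every pixel (nan where no range)"""
    h,w=c["range_z"].shape
    K=np.array([[c["fx"],0,c["cx"]],[0,c["fy"],c["cy"]],[0,0,1]])
    uv=np.stack(np.meshgrid(np.arange(w),np.arange(h)),-1).reshape(-1,1,2).astype(np.float64)
    n=cv2.undistortPoints(uv,K,np.array(c["dist_coeffs"],float)).reshape(h,w,2)
    z=c["range_z"].astype(float); z[z==0]=np.nan
    P=np.stack([n[...,0]*z,-n[...,1]*z,-z,np.ones_like(z)],-1)
    return (P@np.array(c["cam_to_world"]).T)[...,:3]
E
python3 - <<'E'
from h import *
ims=[]
for n in("scene","side"):
    c=camera(n); np.save(f"{n}0.npy",c,allow_pickle=True); cv2.imwrite(f"pics/{n}0.png",c["image"]); print(n,np.round(c["cam_to_world"],2).tolist(),c["fx"],c["dist_coeffs"],(c["range_z"]>0).mean())
print(read_state()["time"],grip_point_offset)
E
```

```text
pics
scene [[0.59, -0.65, 0.49, 1105.12], [0.81, 0.47, -0.36, -450.91], [0.0, 0.6, 0.8, 1119.34], [0.0, 0.0, 0.0, 1.0]] 575.931413446976 [-0.18773948  0.          0.          0.          0.        ] 0.995888671875
side [[-0.88, 0.32, -0.34, 38.49], [-0.47, -0.6, 0.65, 821.01], [0.0, 0.74, 0.68, 952.63], [0.0, 0.0, 0.0, 1.0]] 503.76751558084896 [0.00874626 0.         0.         0.         0.        ] 0.9959342447916667
0.1 -18.700000000000003
```

View pics/scene0.png

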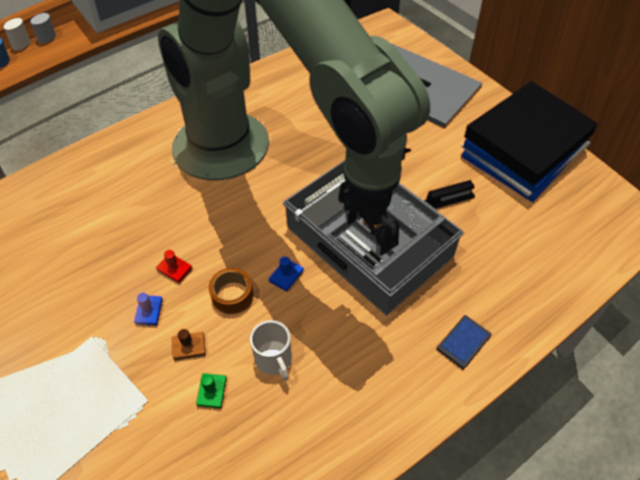

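View pics/side0.png

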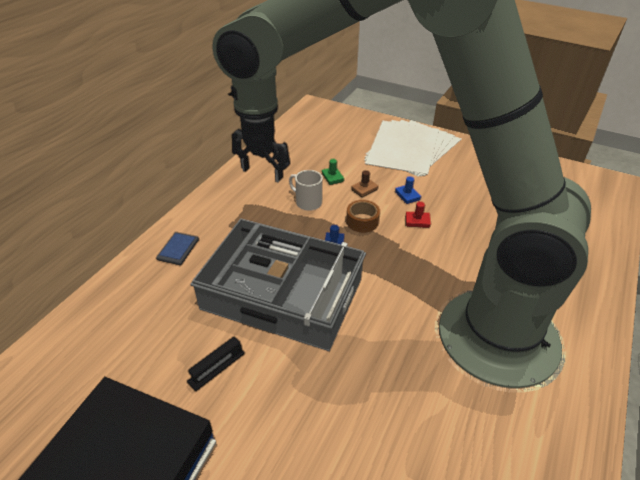

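The scene view shows five stamps: red (172,265), blue (148,308), brown wood (188,344), green (211,390) and blue (286,272). Only the brown one has a wooden mount, so it is the one meant. In the side view the case is around (280,280), with the divider at (325,285) and the rear gap near (245,228).

Run:
```python
from h import *
S=np.load("scene0.npy",allow_pickle=True).item(); D=np.load("side0.npy",allow_pickle=True).item()
cs,cd=cloud(S),cloud(D)
def rect(p): 
    r=cv2.minAreaRect(p[:,:2].astype(np.float32)); return np.round(r[0],1),np.round(r[1],1),round(r[2],2)
# stamp
for n,cl,(u0,u1,v0,v1) in(("scene",cs,(168,210,325,362)),("side",cd,(348,382,166,198))):
    p=cl[v0:v1,u0:u1].reshape(-1,3); p=p[np.isfinite(p[:,0])]
    t=p[(p[:,2]>60)&(p[:,2]<80)]; m=p[(p[:,2]>13)&(p[:,2]<24)]
    print(n,"zmax",np.nanmax(p[:,2]),"top",len(t),t.mean(0).round(1) if len(t) else 0,rect(t) if len(t)>3 else 0,"mount",len(m),rect(m))
# case rim in side view
p=cd.reshape(-1,3); u=np.arange(640*480)%640; v=np.arange(640*480)//640
k=(p[:,2]>97)&(p[:,2]<112)&(u>185)&(u<370)&(v>212)&(v<350)
print("rim",k.sum(),rect(p[k]))
k2=(p[:,2]>3)&(p[:,2]<112)&(u>185)&(u<370)&(v>212)&(v<350); 
r=cv2.minAreaRect(p[k][:,:2].astype(np.float32)); print(cv2.boxPoints(r).round(1))
# other obstacles
for n,(u0,u1,v0,v1) in dict(mug=(245,297,318,382),tape=(205,257,265,315),blue=(268,305,252,292),green=(194,228,370,410)).items():
    q=cs[v0:v1,u0:u1].reshape(-1,3); q=q[q[:,2]>12]; print(n,rect(q),q[:,2].max().round(1))
# crops, top-down elevation map
a=cv2.resize(S["image"][315:370,155:225],None,fx=5,fy=5,interpolation=cv2.INTER_CUBIC)
b=cv2.resize(D["image"][212:350,185:375],None,fx=2.4,fy=2.4,interpolation=cv2.INTER_CUBIC)
H=max(a.shape[0],b.shape[0]); o=np.zeros((H,a.shape[1]+b.shape[1],3),np.uint8); o[:a.shape[0],:a.shape[1]]=a;o[:b.shape[0],a.shape[1]:]=b
o=cv2.resize(o,None,fx=.97,fy=.97); cv2.imwrite("pics/crop1.png",o); print(o.shape)
```

```text
scene zmax 73.13919185333907 top 109 [ 503.4 -365.8   67.3] (array([ 502.4, -366.3]), array([25.2, 21.7]), 6.49) mount 589 (array([ 501.4, -365.9]), array([70.3, 56.2]), 64.63)
side zmax 71.20159113985528 top 48 [ 497.7 -364.6   66. ] (array([ 498.2, -366.5]), array([26.7, 26.6]), 44.07) mount 207 (array([ 499.6, -366.5]), array([71.3, 59.9]), 64.94)
rim 2677 (array([502.7, 122.2]), array([344.1, 256.2]), 6.18)
[[317.9 231. ]
 [345.4 -23.7]
 [687.5  13.4]
 [659.9 268. ]]
mug (array([ 635. , -237.4]), array([ 80.1, 107.2]), 50.53) 97.1
tape (array([ 446. , -221.7]), array([98.3, 97.5]), 17.21) 53.0
blue (array([472.3, -94.1]), array([54.2, 72.5]), 20.64) 72.5
green (array([ 617.8, -375.8]), array([53.8, 71.5]), 48.22) 73.4
(321, 782, 3)
```

View pics/crop1.png

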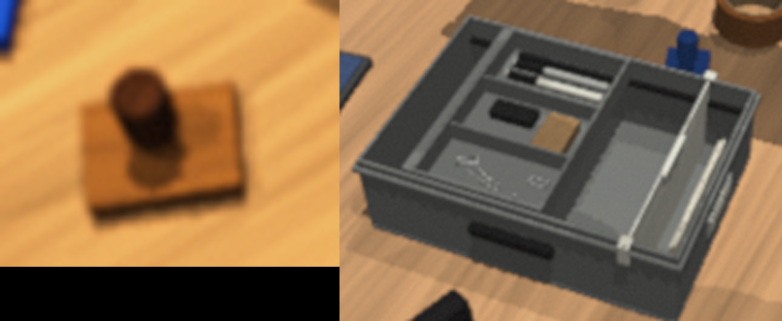

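The left crop confirms the brown wooden stamp. The right crop shows the rear gap and lip strip at about (440,95), and the divider at (670,165). Next I'll fit the case and lip robustly.

```bash
cat > fit.py <<'E'
from h import *
from scipy.optimize import minimize_scalar
def fit(p,zlo=99,zhi=110):
    q=p[(p[:,2]>zlo)&(p[:,2]<zhi)][:,:2]
    best=None
    for a in np.arange(0,13,.25):
        c,s=np.cos(np.radians(a)),np.sin(np.radians(a)); X=q@[c,s]; Y=q@[-s,c]
        sc=(np.histogram(X,np.arange(X.min(),X.max(),2))[0]**2.).sum()+(np.histogram(Y,np.arange(Y.min(),Y.max(),2))[0]**2.).sum()
        if best is None or sc>best[0]: best=(sc,a,X,Y)
    return best[1],best[2],best[3]
E
python3 - <<'E'
from fit import *
D=np.load("side0.npy",allow_pickle=True).item(); cd=cloud(D)
p=cd[212:350,185:375].reshape(-1,3); p=p[np.isfinite(p[:,0])]
a,X,Y=fit(p); print("yaw",a)
for n,V in(("X",X),("Y",Y)):
    h,e=np.histogram(V,np.arange(np.floor(V.min()/4)*4,V.max()+4,4)); print(n,[(int(x),int(k)) for x,k in zip(e,h) if k>8])
E
```

```text
yaw 6.5
X [(344, 93), (348, 80), (356, 11), (360, 9), (364, 10), (368, 9), (380, 11), (388, 13), (392, 74), (396, 130), (400, 19), (412, 9), (416, 11), (424, 11), (432, 9), (436, 9), (444, 11), (452, 9), (456, 10), (464, 10), (472, 9), (476, 11), (480, 9), (484, 147), (488, 54), (492, 22), (496, 18), (500, 19), (504, 23), (508, 20), (512, 19), (516, 23), (520, 23), (524, 22), (528, 19), (532, 22), (536, 21), (540, 17), (544, 15), (548, 21), (552, 19), (556, 17), (560, 21), (564, 20), (568, 19), (572, 19), (576, 18), (580, 19), (584, 19), (588, 18), (592, 22), (596, 21), (600, 21), (604, 18), (608, 17), (612, 21), (616, 23), (620, 110), (624, 139), (628, 110), (632, 101), (636, 21), (660, 10), (676, 51), (680, 129)]
Y [(-56, 59), (-52, 161), (-48, 118), (-44, 54), (-40, 15), (-36, 15), (-32, 17), (-28, 17), (-24, 12), (-20, 19), (-16, 19), (-12, 18), (-8, 16), (-4, 18), (0, 16), (4, 19), (8, 15), (12, 13), (16, 15), (20, 20), (24, 51), (28, 68), (32, 24), (36, 13), (40, 17), (44, 26), (48, 20), (52, 21), (56, 26), (60, 21), (64, 21), (68, 18), (72, 25), (76, 22), (80, 25), (84, 23), (88, 22), (92, 24), (96, 28), (100, 88), (104, 39), (108, 22), (112, 21), (116, 19), (120, 25), (124, 18), (128, 23), (132, 23), (136, 22), (140, 21), (144, 24), (148, 18), (152, 23), (156, 21), (160, 30), (164, 19), (168, 21), (172, 49), (176, 157), (180, 241), (184, 119), (188, 23)]
```

```bash
cat >> h.py <<'E'
YAW=np.radians(6.5); CX,CY=513.5,65.5      # case centre in the frame turned by YAW
def cw(x,y,z):  # case-frame x,y (from its centre) -> world
    X,Y=CX+x,CY+y; c,s=np.cos(YAW),np.sin(YAW); return np.array([X*c-Y*s,X*s+Y*c,z])
def Rd(deg):    # tool down, jaws along deg
    c,s=np.cos(np.radians(deg)),np.sin(np.radians(deg)); return np.array([[c,s,0],[s,-c,0],[0,0,-1.]])
def st(m=""):
    s=read_state(); print(m,"t",round(s["time"],2),"pos",np.round(s["eef_pos"],1),"F",np.round(s["ft_force"],2),"gap",round(s["finger_gap"],1)); return s
E
python3 - <<'E'
from h import *
s=st(); print(np.round(s["tool_rot"],2).tolist())
S=np.load("scene0.npy",allow_pickle=True).item(); q=cloud(S)[290:325,133:163].reshape(-1,3); print("blue2",np.nanmean(q[q[:,2]>12],0).round(0))
for d in (96.5,-83.5,64.6,-115.4):
    for P in (cw(143,0,88),cw(50,0,88),np.array([500.5,-366,36])):
        j=inverse_kinematics(P,Rd(d)); print(d,P.round(0),None if j is None else np.round(j,2))
E
```

```text
t 0.1 pos [ 6.247e+02 -1.000e-01  2.308e+02] F [0.95 0.34 0.36] gap 85.4
[[1.0, -0.0, -0.0], [-0.0, -1.0, -0.0], [-0.0, 0.0, -1.0]]
blue2 [ 379. -399.   29.]
96.5 [645. 139.  88.] [-0.04  0.77 -0.41  1.59  0.38  0.86  1.09]
96.5 [552. 129.  88.] [-0.04  0.65 -0.41  1.85  0.37  0.72  1.02]
96.5 [ 500. -366.   36.] [ 0.78  0.79 -0.36  1.73  0.4   0.7   1.89]
-83.5 [645. 139.  88.] [-0.47  0.76  0.27  1.62 -0.26  0.8  -1.55]
-83.5 [552. 129.  88.] [-0.51  0.64  0.25  1.88 -0.25  0.65 -1.57]
-83.5 [ 500. -366.   36.] [ 0.39  0.78  0.21  1.75 -0.25  0.64 -0.71]
64.6 [645. 139.  88.] [-0.13  0.75 -0.28  1.6   0.26  0.83  0.62]
64.6 [552. 129.  88.] [-0.14  0.63 -0.27  1.86  0.25  0.69  0.57]
64.6 [ 500. -366.   36.] [ 0.69  0.77 -0.23  1.73  0.26  0.67  1.45]
-115.4 [645. 139.  88.] [-0.55  0.79  0.4   1.62 -0.39  0.81 -2.  ]
-115.4 [552. 129.  88.] [-0.6   0.66  0.38  1.88 -0.38  0.67 -2.  ]
-115.4 [ 500. -366.   36.] [ 0.29  0.81  0.37  1.75 -0.44  0.66 -1.11]
```

Run:
```python
from h import *
clamp()
movep(cw(143,0,150),Rd(96.5)); st("above")
c=camera("side"); cv2.imwrite("pics/above.png",c["image"])
g=movel(cw(143,0,88),max_speed=60,guard=5); s=st(f"down {g}")
if not g:
    g=movel(cw(115,0,88),max_speed=12,guard=2.5); st(f"touch {g}")
```

```text
above t 2.04 pos [645.  138.8 150.2] F [-0.14  0.22  1.4 ] gap -0.3
down False t 3.27 pos [645.1 139.5  88.4] F [ 0.43 -0.46  0.22] gap -0.0
touch False t 5.76 pos [617.1 136.2  88. ] F [ 1.5   0.69 -1.31] gap -0.1
```

Run:
```python
from h import *
c=camera("side"); np.save("side1.npy",c,allow_pickle=True)
cv2.imwrite("pics/touch.png",cv2.resize(c["image"][190:350,180:380],None,fx=3,fy=3,interpolation=cv2.INTER_CUBIC))
for i in range(5): wait(.05); st()
```

```text
t 5.86 pos [617.1 136.2  88. ] F [ 0.93 -0.1  -0.78] gap -0.0
 t 5.91 pos [617.1 136.2  88. ] F [ 0.81  0.11 -0.27] gap -0.2
 t 5.96 pos [617.1 136.2  88. ] F [ 1.99 -0.02 -0.2 ] gap 0.1
 t 6.01 pos [617.1 136.2  88. ] F [1.79 0.79 0.7 ] gap 0.0
 t 6.06 pos [617.1 136.2  88. ] F [ 1.19 -0.29  0.24] gap 0.4
```

View pics/touch.png

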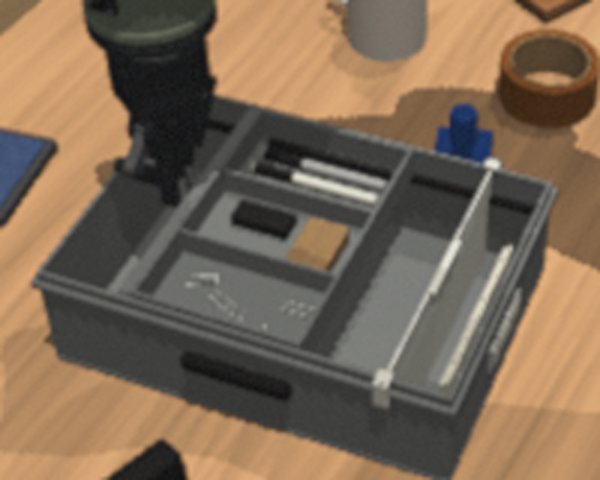

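The fingers (170,190) are behind the lip and the tray has moved. The force along the pull is about 1.3 N, so friction is low. I'll keep drawing it forward under guard.

Run:
```python
from h import *
g=movel(cw(76,0,88),max_speed=30,guard=8); st(f"fast {g}")
if not g:
    g=movel(cw(20,0,88),max_speed=6,guard=8); st(f"slow {g}")
F=[]
for i in range(10): wait(.03); F.append(read_state()["ft_force"])
print(np.mean(F,0).round(2)); s=st(); p=s["eef_pos"]
c,sn=np.cos(YAW),np.sin(YAW); print("case x of tcp",p[0]*c+p[1]*sn-CX)
```

```text
fast False t 7.51 pos [578.3 131.8  87.9] F [-0.22  0.95 -0.68] gap -0.1
slow True t 12.39 pos [550.3 129.2  88.3] F [ 4.47  1.26 -1.4 ] gap 0.2
[ 4.96  1.34 -1.32]
 t 12.72 pos [550.4 129.2  88.1] F [ 5.17  2.12 -0.95] gap -0.2
case x of tcp 47.94429620207677
```

Run:
```python
from h import *
def mf():
    F=[]
    for i in range(12): wait(.02); F.append(read_state()["ft_force"])
    return np.mean(F,0)
x=47.94
for k in range(4):
    f=mf(); print(round(x,2),f.round(2))
    if f[0]>7.5: break
    x-=.3; movel(cw(x,0,88),max_speed=2,guard=5)
st()
```

```text
47.94 [ 5.1   1.2  -1.25]
47.64 [ 4.01  2.39 -1.26]
47.34 [ 5.64  2.74 -1.52]
47.04 [ 6.23  2.79 -1.22]
 t 14.6 pos [550.  129.   88.3] F [ 6.86  2.52 -1.53] gap -0.0
```

Run:
```python
from h import *
def mf():
    F=[]
    for i in range(12): wait(.02); F.append(read_state()["ft_force"])
    return np.mean(F,0)
print(mf().round(2)); movel(cw(46.6,0,88),max_speed=2,guard=6); print(mf().round(2))
movel(cw(75,0,88),max_speed=25); print("free",mf().round(2))
movel(cw(75,0,190),max_speed=120); open_gripper()
movep(np.array([500.5,-366,180]),Rd(64.6)); st("above stamp")
c=camera("side"); np.save("side2.npy",c,allow_pickle=True); cv2.imwrite("pics/side2.png",c["image"])
w=camera("wrist"); np.save("wrist2.npy",w,allow_pickle=True)
b=c["image"][190:350,180:380]; cv2.imwrite("pics/c2.png",np.hstack([cv2.resize(b,(450,360),interpolation=cv2.INTER_CUBIC),cv2.resize(w["image"],(350,360))]))
P=cloud(w).reshape(-1,3); t=P[(P[:,2]>60)&(P[:,2]<75)&(np.hypot(P[:,0]-500,P[:,1]+366)<40)]; print(len(t),cv2.minAreaRect(t[:,:2].astype(np.float32)) if len(t) else 0)
t=P[(P[:,2]>12)&(P[:,2]<23)&(np.hypot(P[:,0]-500,P[:,1]+366)<60)]; print(len(t),cv2.minAreaRect(t[:,:2].astype(np.float32)) if len(t) else 0)
from fit import fit
p=cloud(c)[212:350,185:375].reshape(-1,3); p=p[np.isfinite(p[:,0])]; q=p[(p[:,2]>99)&(p[:,2]<110)]
V=q[:,0]*np.cos(YAW)+q[:,1]*np.sin(YAW)-CX
h,e=np.histogram(V,np.arange(-176,180,4)); print([(int(x),int(k)) for x,k in zip(e,h) if k>30])
```

```text
[ 7.04  2.86 -1.13]
[ 7.54  2.9  -1.22]
free [ 0.02  0.13 -0.1 ]
above stamp t 20.34 pos [ 501.4 -364.7  180.1] F [-0.79  0.64  0.09] gap 85.2
1203 ((500.80804443359375, -366.43939208984375), (24.80122947692871, 25.024433135986328), 65.2508773803711)
4731 ((501.2943115234375, -366.5707092285156), (69.9395980834961, 52.58140182495117), 65.16114807128906)
[(-168, 150), (-124, 41), (-120, 113), (-116, 162), (-112, 41), (20, 152), (24, 126), (28, 122), (32, 90), (164, 117), (168, 64)]
```

View pics/c2.png

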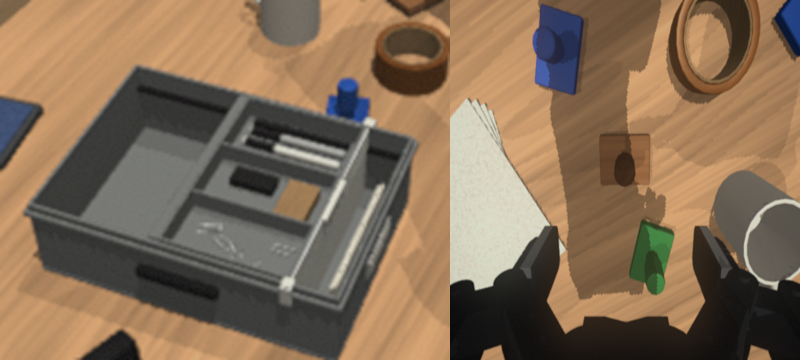

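The left crop shows the tray against the divider, with an open well around (140,190). In the right crop the wrist camera confirms the brown stamp at (625,160). I'll grasp it now.

Run:
```python
from h import *
P=np.array([500.9,-366.5,0]); R=Rd(65.2)
movep(P+[0,0,120],R)
g=movel(P+[0,0,36],max_speed=80,guard=6); st(f"down {g}")
if not g:
    clamp(); st("clamped")
    movel(P+[0,0,230],max_speed=120); st("lifted")
    movep(cw(102,0,230),Rd(96.5)); st("over well")
    c=camera("side"); w=camera("wrist"); np.save("wrist3.npy",w,allow_pickle=True)
    cv2.imwrite("pics/c3.png",np.hstack([cv2.resize(c["image"][100:340,150:390],(400,400)),cv2.resize(w["image"],(400,400))]))
```

```text
down False t 21.99 pos [ 501.2 -366.7   36.5] F [-0.08 -0.27 -0.54] gap 85.6
clamped t 22.57 pos [ 501.  -366.5   36.2] F [-2.46  0.47  4.75] gap 24.5
lifted t 24.34 pos [ 500.7 -366.4  229.4] F [ 0.35  0.32 -1.57] gap 24.3
over well t 26.2 pos [604.5 133.2 229.9] F [ 0.45 -0.38 -1.48] gap 24.3
```

View pics/c3.png

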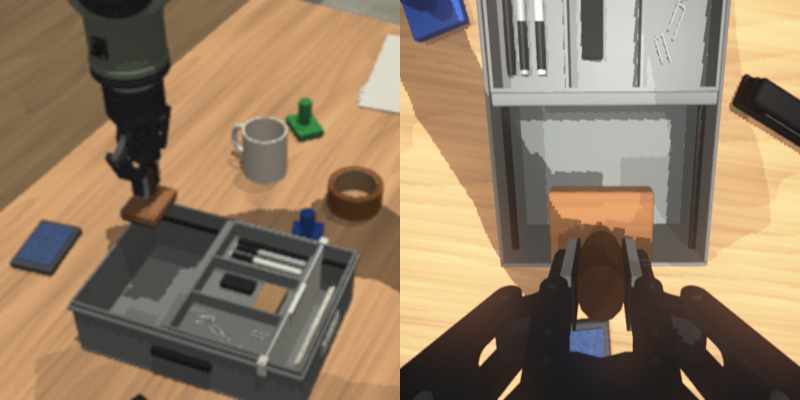

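The stamp is held level and square to the case over the well (wrist view, mount at (600,225)). I'll lower it under guard.

Run:
```python
from h import *
g=movel(cw(102,0,52),max_speed=100,guard=8); st(f"near {g}")
if not g:
    g=movel(cw(102,0,39),max_speed=6,guard=3); st(f"set {g}")
    w=camera("wrist"); np.save("wrist4.npy",w,allow_pickle=True)
    c=camera("side"); cv2.imwrite("pics/c4.png",np.hstack([cv2.resize(c["image"][170:350,180:380],(400,360)),cv2.resize(w["image"],(400,360))]))
```

```text
near False t 28.23 pos [604.4 134.8  52.5] F [ 0.29 -0.79 -2.04] gap 24.4
set True t 29.72 pos [604.1 134.8  42.2] F [-1.74  0.76  6.77] gap 24.6
```

View pics/c4.png

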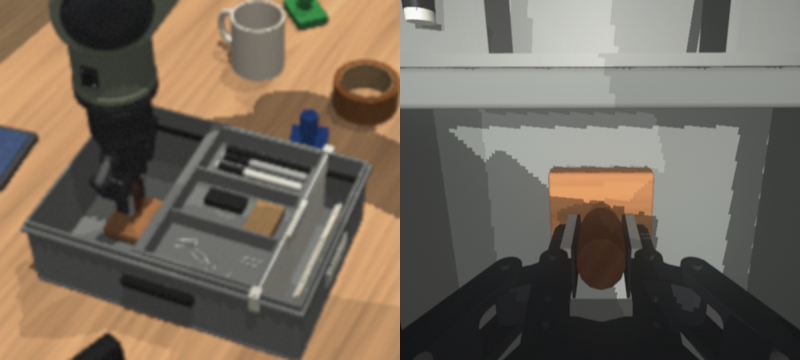

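The stamp is on the floor: contact came at z = 42.2 against 42 expected. Next I'll release, retreat and check.

Run:
```python
from h import *
open_gripper(); wait(.2); st("open")
movel(cw(102,0,200),max_speed=80); movep(np.array([560,-100,330]),Rd(90)); st("clear"); wait(.5)
c=camera("side"); s=camera("scene")
D=cloud(c); p=D[212:350,185:375].reshape(-1,3); p=p[np.isfinite(p[:,0])]
V=p[:,0]*np.cos(YAW)+p[:,1]*np.sin(YAW)-CX; U=-p[:,0]*np.sin(YAW)+p[:,1]*np.cos(YAW)-CY
k=(p[:,2]>99)&(p[:,2]<110); h,e=np.histogram(V[k],np.arange(-176,180,4)); print([(int(x),int(n)) for x,n in zip(e,h) if n>30])
k=(V>65)&(V<140)&(abs(U)<50)&(p[:,2]>66)&(p[:,2]<85); print("handle top z",np.percentile(p[k,2],[50,95]).round(1),"x,y",V[k].mean().round(1),U[k].mean().round(1))
S=np.load("scene0.npy",allow_pickle=True).item(); a,b=cloud(S),cloud(s)
for n,(u0,u1,v0,v1) in dict(mug=(245,297,318,382),tape=(205,257,265,315)).items():
    for q in (a,b):
        q=q[v0:v1,u0:u1].reshape(-1,3); q=q[q[:,2]>12]; print(n,cv2.minAreaRect(q[:,:2].astype(np.float32))[0])
cv2.imwrite("pics/c5.png",np.hstack([cv2.resize(c["image"][170:390,170:390],(400,400)),cv2.resize(s["image"][110:420,130:480],(400,400))]))
```

```text
open t 30.63 pos [603.6 134.6  41.6] F [-0.21  0.46  0.08] gap 85.2
clear t 33.83 pos [560.1 -98.7 329.4] F [ 0.41  0.93 -0.32] gap 85.7
[(-168, 143), (-164, 31), (-124, 39), (-120, 126), (-116, 163), (-112, 37), (20, 141), (24, 127), (28, 124), (32, 85), (164, 121), (168, 72)]
handle top z [73.  76.4] x,y 98.1 1.4
mug (635.01513671875, -237.37734985351562)
mug (637.6594848632812, -225.4653778076172)
tape (445.96002197265625, -221.65122985839844)
tape (445.46734619140625, -221.98336791992188)
```

View pics/c5.png

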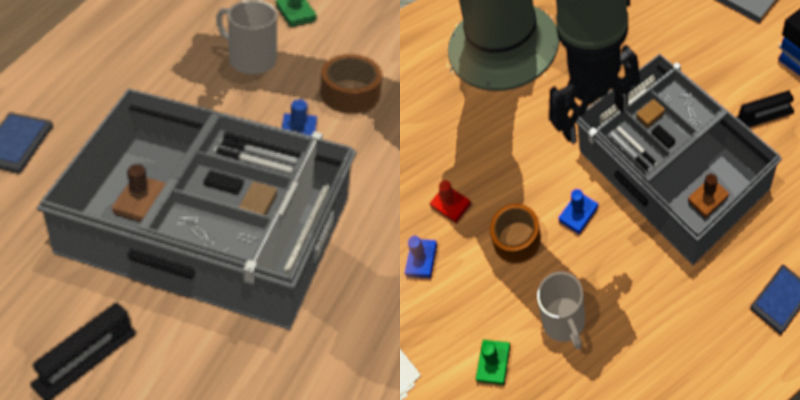

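The stamp stands upright in the well (135,195 on the left; 708,195 on the right), and the tray is still at the divider. The two mug rectangles disagree by 12 mm. The fit is sensitive to the handle, so I'll check it more robustly.

Run:
```python
from h import *
D=np.load("side0.npy",allow_pickle=True).item(); S=np.load("scene0.npy",allow_pickle=True).item()
s=camera("scene"); c=camera("side")
for n,q0,q1,(u0,u1,v0,v1) in(("mug scene",S,s,(245,297,318,382)),("mug side",D,c,(285,328,165,212)),("stapler side",D,c,(182,250,332,392))):
    a,b=[cloud(x)[v0:v1,u0:u1].reshape(-1,3) for x in(q0,q1)]
    d=np.abs(q0["range_z"]-q1["range_z"])[v0:v1,u0:u1]
    for q in(a,b): q=q[q[:,2]>30]; print(n,len(q),np.median(q,0).round(1),q.mean(0).round(1))
    print(" depth diff pixels >8mm:",(d>8).sum(),"of",d.size)
```

```text
mug scene 1255 [ 632.1 -235.8   70.2] [ 630.8 -231.9   67.6]
mug scene 1261 [ 632.8 -235.7   69.9] [ 631.2 -231.9   67.6]
 depth diff pixels >8mm: 84 of 3328
mug side 850 [ 620.8 -223.3   67.7] [ 621.9 -224.4   68.5]
mug side 842 [ 621.7 -223.    67.4] [ 623.3 -227.2   65.9]
 depth diff pixels >8mm: 246 of 2021
stapler side 791 [518.8 376.9  46.2] [518.8 376.6  44.9]
stapler side 798 [518.7 377.5  46.3] [518.7 376.6  44.9]
 depth diff pixels >8mm: 59 of 4080
```

The mug, tape roll and stapler have not moved. The 12 mm difference came from edge noise in the mug's bounding rectangle. I'm handing in.

```bash
python3 -c "
from h import *
finish_job()"
```

```text
the job is handed in; nothing more can be done
```

The stamp is standing upright on the floor of the case, in the well behind the tray, and the tray is up against the divider. I handed the job in at about 34 s; it reports no verdict.

- **Tray:** I hooked the far lip with closed fingers and drew the tray about 85 mm. The steady pull rose from roughly 1 N of friction to about 8 N, which puts an estimated 6–7 N on the divider. After I let go, the lip and divider stayed put in the side view.
- **Stamp:** I picked up the brown wooden stamp and lowered it until it touched the floor at z = 42.2 mm (42 expected), then released it. Its handle top reads 73 mm, against 74 expected.
- **Other objects:** The mug, tape roll and stapler stayed within about 1 mm on median or tape-rectangle positions.

**Checks that failed or disagreed:**
- The first 2.5 N touch guard on the lip did not trip, because friction was below it. A picture showed the lip was already hooked.
- One mug rectangle differed by 12 mm between pictures. Median positions from both cameras agreed to 1 mm, so I put it down to edge noise around the handle.

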